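# Lock the welding jig with a quarter-turn T-key and switch it on

### The job

Take the short T-key from its block, pass its T-head lengthwise down through the slot in the jig's black panel until the flange lies on the panel, turn it a quarter turn so that the head lies crosswise under the slot, and let go. Only then take the stylus and, with its tip alone (not with the gripper or a key), press down the raised half of the middle rocker on the switch bank until it is fully flipped, leaving the other four as they are, and put the stylus back upright in its stand. Do not disturb the long key, the bottle, the can or the tape roll.

Things in the scene. Friction and masses are not known exactly. Their poses are not given: they have to be found in the camera images.
- jig: Welding jig, fixed: 200 (x) x 140 mm board carrying a flat black plastic panel, its top face 45 mm above the bench; in it a through slot 44 mm long along the jig's y, 13 mm wide. On the robot's side a black block stands on the panel at jig x = -65 to -97 mm, 120 mm along y, its top 101 mm above the bench. Origin: centre of the underside, below the slot's centre; z up.
- slot (a point): Centre of the slot on the panel's top face, 45 mm above the bench; axes as the jig's (slot length along y). Slot edge chamfered 2 mm. Panel 8 mm thick with a 25 mm high hollow beneath. A key that is home rests by its flange on the panel and turns freely either way, its head 3 mm below the panel; no stop or detent, it stays where it is left.
- short_key: Short T-head key, loose, metal, 70 g, 49 mm tall. From below: head bar 36 (x) x 9 x 8 mm high; shank 8 mm dia; flange 26 mm dia at 19 to 23 mm; flat wing handle 36 (x, parallel to the head) x 10 mm, at 23 to 49 mm. Origin: centre of the head's underside, z up. Starts hanging upright by the flange in its block, origin 5 mm above the bench; 26 mm above it when home in the jig.
- long_key: The other T-head key, alike but with head and wing handle 54 mm long: too long for the jig's slot. Stands upright in the other block. To be left alone. Origin: centre of the underside of its head; x along the head.
- block_s: Fixed light wooden block, 78 mm (its x) x 38 mm x 24 mm high, in which the short key hangs in a pocket 42 x 13 mm, 21 mm deep (long side along x). Origin: centre of its underside.
- block_l: The same block with a 60 mm long pocket, holding the long key. Origin: centre of its underside.
- bank: Switch bank: fixed grey box 46 (x) x 92 (y) x 26 mm high with five small white rockers in a row along y, 16 mm apart, the middle one over the centre. Each is 28 (x) x 10 x 7 mm, pivots about y 31 mm above the bench and leans 0.3 rad one way or the other. Origin: centre of the underside; +x is the side away from the robot (within 0.5 rad).
- rocker_3_far (a point): Point on the box over the raised half of the middle rocker, as it stands before it is flipped (does not move with the rocker): 9.6 mm to the bank's +x from the pivot, 37 mm above the bench, on the rocker's top face. When flipped, the top face here is about 6 mm lower.
- rocker_3 (a joint): The middle rocker: about 0 at the start (far, +x half raised); 0.6 when fully flipped (far half down). Stiff by friction only: about 3 N at 10 mm from the pivot moves it; it stays where it is left.
- stylus: The stylus, loose, 40 g: a square grey bar 12 x 12 mm, 150 mm long in all, the lowest 18 mm tapering to a round blunt steel tip 6 mm in dia. Origin: its tip; z along it, up. Starts upright in the stand with the tip 5 mm above the bench, the bar's faces parallel to the stand's sides.
- stand: The stylus stand: fixed wooden block 50 x 50 x 60 mm high with a square hole 16 x 16 mm in the middle of its top, 55 mm deep, its edge chamfered 2 mm. Origin: centre of its underside.
- glue_bottle: Bystander: grey bottle with white cap, 56 mm dia, 210 mm tall, upright. Origin: centre of its underside.
- spray_can: Bystander: steel can, 52 mm dia, 160 mm tall, upright. Origin: centre of its underside.
- tape_roll: Bystander: tape roll lying flat, 90 mm outer dia, 25 mm high. Origin: centre of its underside.
- rocker_1 (a joint): The first rocker (bank's +y end), near half raised: 0 at the start, 0.6 if flipped. To be left as it is.
- rocker_2 (a joint): The second rocker, far half raised: 0 at the start, 0.6 if flipped. To be left as it is.
- rocker_4 (a joint): The fourth rocker, near half raised: 0 at the start, 0.6 if flipped. To be left as it is.
- rocker_5 (a joint): The fifth rocker (bank's -y end), far half raised: 0 at the start, 0.6 if flipped. To be left as it is.

How it is judged:
On the way, in this order (a step that is already met when the one before it is completed fails the run):
1. the short key's head is below the panel, lengthwise in the slot's direction (z of short_key in the frame of jig below 0.0295 m and horizontal distance between short_key and slot below 0.009 m and angle between the x axis of short_key and the y axis of jig, either way round below 0.35 rad).
2. the key is home, turned a quarter turn and let go (z of short_key in the frame of jig between 0.022 and 0.0295 m and horizontal distance between short_key and slot below 0.009 m and angle between the x axis of short_key and the x axis of jig, either way round below 0.22 rad and angle between short_key's own z axis and vertical below 0.12 rad and contact force between the fingers and short_key below 0.1 N and value of joint rocker_3 below 0.2 rad), for 0.1 s.
3. the stylus flips the middle rocker (value of joint rocker_3 above 0.45 rad and contact force between stylus and bank above 0.3 N).
At the end, for the whole second after the job is handed in: Short key home in the slot (within 9 mm of centre, origin 22 to 29.5 mm high, tilt under 0.12 rad), head within 0.22 rad of square to the slot; rocker_3 above 0.45, others below 0.15; stylus in its stand (12 mm, tilt under 0.2 rad), both at rest; long key and bystanders within 25 mm of their starts (z of short_key in the frame of jig between 0.022 and 0.0295 m and horizontal distance between short_key and slot below 0.009 m and angle between the x axis of short_key and the x axis of jig, either way round below 0.22 rad and angle between short_key's own z axis and vertical below 0.12 rad and value of joint rocker_3 above 0.45 rad and value of joint each of rocker_1, rocker_2, rocker_4, rocker_5 below 0.15 rad and horizontal distance between stylus and stand below 0.012 m and z of stylus in the frame of stand below 0.012 m and angle between stylus's own z axis and vertical below 0.2 rad and linear speed of each of stylus, short_key below 0.03 m/s and distance of each of glue_bottle, spray_can, tape_roll, long_key from where it was at the start of the episode below 0.025 m); the robot touches nothing.
It fails at once if the gripper or arm touches the switch bank (contact force between any of the fingers, the arm and bank above 0.5 N).
It fails at once if a key touches the switch bank (contact force between any of short_key, long_key and bank above 0.3 N).
It fails at once if another rocker is flipped (value of joint any of rocker_1, rocker_2, rocker_4, rocker_5 above 0.3 rad).
It fails at once if a bystander is moved by more than 25 mm (distance of any of glue_bottle, spray_can, tape_roll, long_key from where it was at the start of the episode above 0.025 m).
It fails at once if a bystander is tipped over (angle between any of glue_bottle, spray_can, tape_roll, long_key's own z axis and vertical above 0.5 rad).
It also fails if it takes over 64 s, if anything falls off the work surface, if the arm or the gripper's body presses on something with over 40 N, if the wrist force passes 120 N, or if a joint passes its speed limit or range.

### The arm

A 6-joint arm with a two-finger parallel gripper is mounted at the origin on the work surface. World frame = base frame: x ahead of the robot, y to its left, z up, the work surface at z = 0. Lengths are in m, angles in rad, forces in N, time in s.
With the tool pointing down it reaches from about 0.325 to 0.9 m from the base axis. Payload 6.1 kg.
Tool frame: the origin (TCP) lies between the finger pads; the fingertips stand 14 mm ahead of it and the grasp point (between the pads) lies 5 mm behind it (ctrl.tip_extent is the distance from the TCP to the fingertips, in m); z points along the fingers, y is the line along which they close (so a half turn about z gives the same grasp; the last joint's range is limited). The gripper opens to 87 mm and grips with 3 to 60 N. Pads are 19 mm wide; open, the fingers measure 117 mm over their backs; the gripper's body (75 mm by 190 mm) begins 51 mm behind the grasp point.
Start: joints at [1.002, 0.22, 1.526, -0, 1.395, -0.126], TCP at [0.268, 0.565, 0.237] pointing down, gripper open.
Joint ranges: [-2.98, 2.98], [-0.91, 2.08], [0.09, 2.57], [-1.24, 4.39], [0.2, 2.65], [-2.68, 2.68]. Speed limits (rad/s): [2.57, 2.57, 3.01, 3.14, 3.14, 3.14].

### API

Orientations are given as [roll, pitch, yaw] about the fixed x, y, z axes, in that order (R = Rz(yaw) Ry(pitch) Rx(roll)).
In Python, from plant import ctrl gives the robot as it stands.
- The arm moves only by the shell command python3 drive.py 'ROWS' [FORCE]. ROWS is a JSON list of rows, 1 to 8 of them, each of 7 numbers: a rotation vector rx, ry, rz in rad, then dx, dy, dz in m, then the opening from 0.0 (shut) to 1.0 (fully open); each row is the pose to reach, as a shift and turn from the pose commanded when the command began, along the tool's axes at that moment; what a row does not reach only later rows make up. A row lasts 1/12 s, in which the tool goes at most 0.0417 m and 0.125 rad, less where a joint would pass 70% of its speed; a pose out of reach is approached as far as the arm can. The fingers move at their own pace and stop on an object; FORCE is the grip in N (left out, the last holds). Time passes only in rows, so rows that do not move let the fingers close. It prints the time, the measured TCP pose, the force, the opening and the grip force at its end.
- ctrl.sense(): the state, without advancing time (a new reading comes with each control period).
- ctrl.read_camera(name): name is "side" or "top" or "wrist"; returns the picture (420x560x3 uint8, red, green, blue); there is no depth.
- ctrl.camera_params(name): a dict with "mtx" (3x3 intrinsics, pixels), "R" (3x3) and "t" (3): a world point X has camera coordinates R X + t; the wrist camera has in their place "hand_eye" (4x4, takes a point from camera to tool coordinates, whose origin is the TCP and whose axes are the flange's). Camera axes: x right, y down, z forward; pixel columns grow to the right and rows downward; lengths in m; the calibration is good to about 2 mm. A picture is of the moment at which its call begins: read the wrist's pose just before it. camera_params takes no time and is no camera call.
- ctrl.close_job(): hands the job in; it is judged then, once.
The state is a dict: "time_s": time; "joints": joint angles; "qvel": joint speeds; "joint_torque": joint torques, N m; "tcp_pos": TCP position; "tool_rot": TCP orientation; "force": force on the tool from outside, world axes, zero at the start; "moment": the same for the moment, N m; "finger_gap": opening from 0.0 (shut) to 1.0 (fully open); "gripper_force": force on a finger pad.
Only numpy, scipy, OpenCV 4.12 (cv2) and the standard library are available. Lean on these libraries where they do the work, as an engineer would, in place of code of your own. Each camera call takes 0.05 s, during which the arm holds its last target. There are 200 camera calls.

## Working session

There is one attempt and no reset: what is moved stays moved. The work goes in short steps, Python scripts to look and compute and a shell command to move; the robot and the scene stay as the last step left them, time stands still between calls to the robot, and variables do not carry over. Pictures are saved under pics/ and viewed, at most 10 in all, crops included, and the job is handed in when it is done.

```bash
ls; mkdir -p pics; python3 - <<'E'
from plant import ctrl
import cv2,numpy as np
np.set_printoptions(precision=4,suppress=True)
print(ctrl.sense())
for n in("top","side","wrist"):
    cv2.imwrite(f"pics/{n}0.png",ctrl.read_camera(n)[:,:,::-1]); print(n,ctrl.camera_params(n))
E
```

```text
drive.py
pics
plant.py
{'time_s': 0.0, 'joints': array([ 1.0019,  0.2212,  1.5277, -0.    ,  1.3947, -0.1261]), 'qvel': array([ 0.0005, -0.0006,  0.001 ,  0.0009,  0.0015, -0.0005]), 'joint_torque': array([ -0.0004, -49.4615, -38.7366,   0.0699,   0.0574,  -0.0001]), 'tcp_pos': array([0.2675, 0.5642, 0.2354]), 'tool_rot': array([-3.1396, -0.0002,  2.6988]), 'force': array([ 0.3546,  0.2002, -0.2661]), 'moment': array([ 0.0307,  0.0146, -0.0286]), 'gripper_force': 0.0, 'finger_gap': 0.9993824696888508}
top {'mtx': array([[480.0566,   0.    , 284.5084],
       [  0.    , 480.0566, 209.181 ],
       [  0.    ,   0.    ,   1.    ]]), 'R': array([[-0.0031, -1.    , -0.0069],
       [-0.9892,  0.0041, -0.1464],
       [ 0.1464,  0.0064, -0.9892]]), 't': array([0.0218, 0.5514, 1.2869])}
side {'mtx': array([[471.2738,   0.    , 278.2381],
       [  0.    , 471.2738, 216.0982],
       [  0.    ,   0.    ,   1.    ]]), 'R': array([[ 0.9681, -0.25  ,  0.017 ],
       [-0.1734, -0.717 , -0.6751],
       [ 0.181 ,  0.6507, -0.7375]]), 't': array([-0.5383,  0.1413,  1.0605])}
wrist {'mtx': array([[317.309 ,   0.    , 281.2884],
       [  0.    , 317.309 , 210.351 ],
       [  0.    ,   0.    ,   1.    ]]), 'hand_eye': array([[-0.    , -0.9547, -0.2974,  0.0824],
       [ 1.    , -0.0003,  0.001 ,  0.001 ],
       [-0.0011, -0.2974,  0.9547, -0.1489],
       [ 0.    ,  0.    ,  0.    ,  1.    ]])}
```
View pics/top0.png

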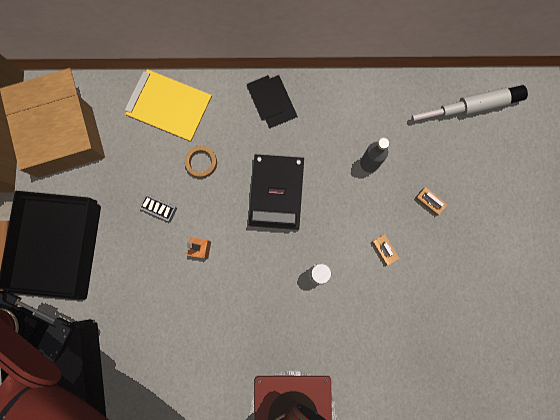

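View pics/side0.png

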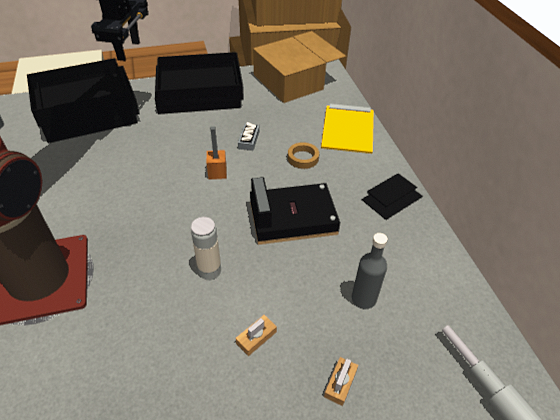

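Top view: jig with slot at about (276,191), smaller-handled key at (385,250), longer one at (431,201), stand (199,248), bank (158,208), can (320,274), bottle (376,155), tape (200,162). The side view agrees: stylus upright in its stand at (213,140).

```bash
cat > h.py <<'E'
from plant import ctrl
import numpy as np, cv2
from scipy.spatial.transform import Rotation as Ro
np.set_printoptions(precision=4,suppress=True)
def look(n,save=None):
    """image and its camera: (img, K, Rwc, centre)"""
    p=ctrl.camera_params(n)
    if n=="wrist":
        s=ctrl.sense(); T=np.eye(4); T[:3,:3]=Ro.from_euler('xyz',s["tool_rot"]).as_matrix(); T[:3,3]=s["tcp_pos"]
        T=T@p["hand_eye"]; R,c=T[:3,:3],T[:3,3]
    else: R=p["R"].T; c=-R@p["t"]
    im=ctrl.read_camera(n)
    if save: cv2.imwrite(f"pics/{save}.png",im[:,:,::-1]); np.savez(f"pics/{save}.npz",K=p["mtx"],R=R,c=c)
    return im,p["mtx"],R,c
def load(s):
    d=np.load(f"pics/{s}.npz"); return cv2.imread(f"pics/{s}.png")[:,:,::-1],d["K"],d["R"],d["c"]
def rays(cam,uv):
    _,K,R,c=cam; uv=np.atleast_2d(uv).astype(float)
    d=(R@np.linalg.inv(K)@np.c_[uv,np.ones(len(uv))].T).T
    return c,d/np.linalg.norm(d,axis=1)[:,None]
def plane(cam,uv,z):
    c,d=rays(cam,uv); return c+d*((z-c[2])/d[:,2])[:,None]
def tri(cams,uvs):
    A=np.zeros((3,3));b=np.zeros(3)
    for cam,uv in zip(cams,uvs):
        c,d=rays(cam,uv); P=np.eye(3)-np.outer(d[0],d[0]); A+=P;b+=P@c
    X=np.linalg.solve(A,b)
    return X,[np.linalg.norm(np.cross(X-cam[3],rays(cam,uv)[1][0]))*1e3 for cam,uv in zip(cams,uvs)]
def proj(cam,X):
    _,K,R,c=cam; q=(K@(R.T@(np.atleast_2d(X)-c).T)).T; return q[:,:2]/q[:,2:]
def go(pos,yaw,frm=None):
    """shift and turn, tool axes, from the measured pose to pos, pointing down with tool yaw"""
    s=ctrl.sense(); R=Ro.from_euler('xyz',s["tool_rot"]); t=Ro.from_euler('xyz',[np.pi,0,yaw])
    rv=(R.inv()*t).as_rotvec(); d=R.inv().apply(np.array(pos)-s["tcp_pos"])
    print("now",s["tcp_pos"],s["tool_rot"],"rot",rv,"d",d,"rows",np.ceil(max(np.linalg.norm(d)/.0417,np.linalg.norm(rv)/.125)))
E
python3 - <<'E'
from h import *
cam=look("top","t1"); cs=look("side","s1")
for n,uv,z in [("slot",(276,191),.045),("ks",(386,249),.03),("kl",(432,201),.03),("stand",(199,242),.06),("bank",(158,207),.03),("can",(320,274),.16),("bot",(383,144),.21),("tape",(200,162),.025)]: print(n,plane(cam,uv,z)[0])
a=ctrl.sense()
go([0.45,-0.21,.25],2.7)
E
```

```text
slot [0.6019 0.0432 0.045 ]
ks [ 0.4412 -0.2589  0.03  ]
kl [ 0.5744 -0.3915  0.03  ]
stand [0.4599 0.2509 0.06  ]
bank [0.5606 0.3735 0.03  ]
can [ 0.372  -0.0679  0.16  ]
bot [ 0.6871 -0.2235  0.21  ]
tape [0.6904 0.2598 0.025 ]
now [0.2676 0.5645 0.236 ] [-3.1406 -0.0001  2.6988] rot [-0.001  -0.0001 -0.0012] d [-0.4966 -0.6216 -0.0134] rows 20.0
```

```bash
python3 drive.py '[[0,0,0,-0.04,-0.017,0,1],[0,0,0,-0.08,-0.034,0,1],[0,0,0,-0.12,-0.051,0,1],[0,0,0,-0.16,-0.068,0,1],[0,0,0,-0.2,-0.085,0,1],[0,0,0,-0.24,-0.102,0,1],[0,0,0,-0.28,-0.12,0,1],[0,0,0,-0.31,-0.135,0,1]]'; python3 drive.py '[[0,0,0,0,0,0,1],[0,0,0,0,0,0,1]]'; python3 - <<'E'
from h import *
look("wrist","w1")
E
```

```text
time_s: 0.92
tcp_pos: [0.4881, 0.312, 0.2366]
tool_rot: [3.141, 0.0, 2.699]
force: [-0.2, 0.5, 0.5]
finger_gap: 1.0
gripper_force: 0.0
time_s: 1.08
tcp_pos: [0.4884, 0.3117, 0.2364]
tool_rot: [-3.141, -0.0, 2.694]
force: [-0.0, 0.1, 0.4]
finger_gap: 0.997
gripper_force: 0.0
```

View pics/w1.png

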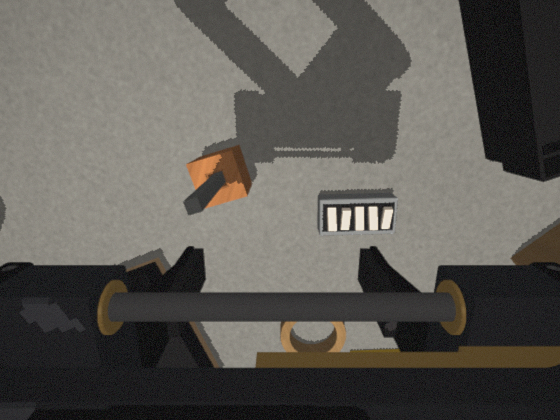

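Bank in view about (357,212), rockers bright; stand's orange top about (225,175) with the stylus top at (191,205). Second wrist viewpoint next, then the jig.

```bash
python3 drive.py '[[0,0,0,-0.03,-0.017,0,1],[0,0,0,-0.06,-0.034,0,1],[0,0,0,-0.09,-0.05,0,1],[0,0,0,-0.122,-0.066,0,1],[0,0,0,-0.122,-0.066,0,1],[0,0,0,-0.122,-0.066,0,1]]'; python3 - <<'E'
from h import *
look("wrist","w2")
go([.69,.03,.236],2.7)
E
```

```text
time_s: 1.63
tcp_pos: [0.569, 0.202, 0.2363]
tool_rot: [3.142, -0.001, 2.698]
force: [-0.3, 0.2, 0.1]
finger_gap: 1.0
gripper_force: 0.0
now [0.5684 0.2029 0.2363] [ 3.1414 -0.0011  2.6992] rot [ 0.0002 -0.0011 -0.0008] d [-0.1839 -0.1042  0.0001] rows 6.0
```

```bash
python3 drive.py '[[0,0,0,-0.034,-0.02,0,1],[0,0,0,-0.07,-0.04,0,1],[0,0,0,-0.105,-0.06,0,1],[0,0,0,-0.14,-0.08,0,1],[0,0,0,-0.17,-0.1,0,1],[0,0,0,-0.184,-0.104,0,1],[0,0,0,-0.184,-0.104,0,1],[0,0,0,-0.184,-0.104,0,1]]'; python3 - <<'E'
from h import *
look("wrist","w3")
go([.54,-.24,.236],2.7)
a=cv2.imread("pics/w2.png"); b=cv2.imread("pics/w3.png")
cv2.imwrite("pics/c1.png",np.vstack([np.hstack([a[60:340,:],]),b[60:340,:]]))
E
```

```text
time_s: 2.35
tcp_pos: [0.6902, 0.0309, 0.236]
tool_rot: [3.141, -0.002, 2.7]
force: [0.2, -0.7, 0.0]
finger_gap: 1.004
gripper_force: 0.0
now [0.6899 0.0315 0.2362] [ 3.1412 -0.0014  2.7009] rot [ 0.0004 -0.0014  0.0009] d [ 0.0198 -0.3095  0.0001] rows 8.0
```

View pics/c1.png

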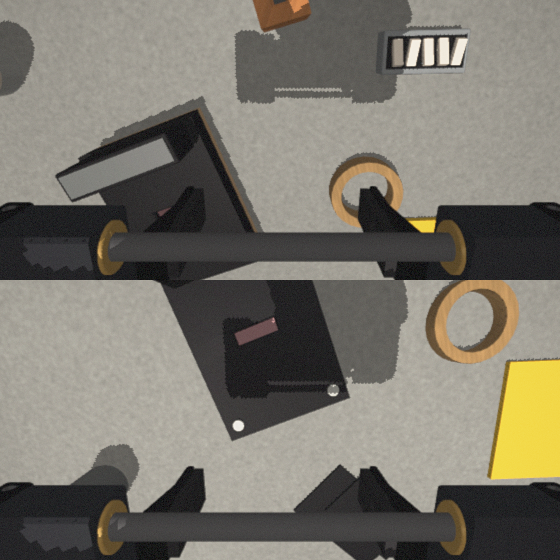

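Lower half (w3): slot at about (256,111), panel's light corner pins at (238,206) and (333,170); upper half (w2): stand cut at the top edge, bank at (425,110). On to the keys.

```bash
python3 drive.py '[[0,0,0,0,-0.04,0,1],[0,0,0,0,-0.08,0,1],[0,0,0,0.005,-0.12,0,1],[0,0,0,0.01,-0.16,0,1],[0,0,0,0.015,-0.2,0,1],[0,0,0,0.02,-0.24,0,1],[0,0,0,0.02,-0.28,0,1],[0,0,0,0.02,-0.31,0,1]]';python3 drive.py '[[0,0,0,0,0,0,1],[0,0,0,0,0,0,1]]'; python3 - <<'E'
from h import *
look("wrist","w4")
E
```

```text
time_s: 3.07
tcp_pos: [0.5383, -0.2421, 0.237]
tool_rot: [-3.141, 0.0, 2.701]
force: [1.1, -0.9, -0.1]
finger_gap: 1.002
gripper_force: 0.0
time_s: 3.23
tcp_pos: [0.5394, -0.2416, 0.2369]
tool_rot: [3.141, 0.0, 2.698]
force: [0.1, 0.6, 0.1]
finger_gap: 0.999
gripper_force: 0.0
```

View pics/w4.png

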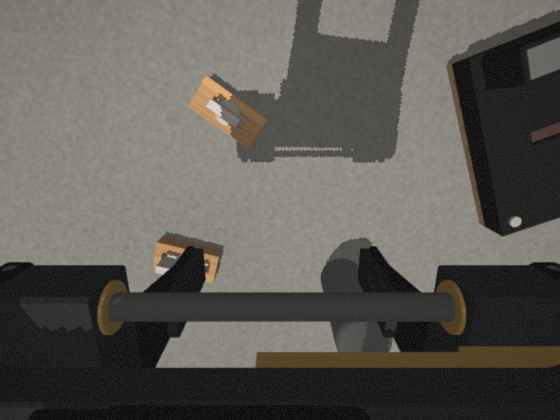

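Short key on its block at (223,112); long key block at (187,260) partly behind a finger. Closer look at the short key.

```bash
python3 drive.py '[[0,0,0,0.017,-0.02,0.03,1],[0,0,0,0.035,-0.04,0.06,1],[0,0,0,0.05,-0.058,0.09,1],[0,0,0,0.0515,-0.058,0.097,1],[0,0,0,0.0515,-0.058,0.097,1],[0,0,0,0.0515,-0.058,0.097,1]]'; python3 - <<'E'
from h import *
look("wrist","w5")
def wood(im):
    hsv=cv2.cvtColor(np.ascontiguousarray(im),cv2.COLOR_RGB2HSV); return cv2.inRange(hsv,(5,90,60),(25,255,255))
for n in("w1","w2","w4","w5"):
    cam=load(n); m=wood(cam[0]); m[240 if n!="w5" else 300:]=0
    for c in cv2.findContours(m,cv2.RETR_EXTERNAL,cv2.CHAIN_APPROX_SIMPLE)[0]:
        if cv2.contourArea(c)>400: print(n,cv2.contourArea(c),cv2.minAreaRect(c),cv2.approxPolyDP(c,4,True).reshape(-1,2).tolist())
im=cv2.imread("pics/w5.png")[40:290,130:430]; cv2.imwrite("pics/c2.png",cv2.resize(im,None,fx=2.4,fy=2.4))
E
```

```text
time_s: 3.78
tcp_pos: [0.4697, -0.2714, 0.1401]
tool_rot: [3.141, 0.001, 2.701]
force: [0.3, -0.6, 0.4]
finger_gap: 0.998
gripper_force: 0.0
w1 2136.0 ((219.53756713867188, 177.25253295898438), (51.96565628051758, 56.890785217285156), 72.07208251953125) [[239, 145], [186, 164], [195, 189], [214, 172], [223, 172], [225, 183], [205, 207], [247, 195], [250, 179]]
w2 841.0 ((365.0, 228.0), (22.0, 68.0), 90.0) [[331, 239], [349, 239], [364, 231], [399, 239], [371, 217], [347, 221]]
w2 2569.0 ((279.5089111328125, 53.683349609375), (63.754730224609375, 55.651824951171875), 73.1785888671875) [[297, 16], [285, 19], [287, 55], [278, 64], [272, 60], [266, 25], [245, 32], [264, 91], [310, 73]]
w4 2565.0 ((226.9832000732422, 111.23825073242188), (75.7789535522461, 36.29197311401367), 34.99201965332031) [[206, 76], [189, 106], [248, 147], [267, 119]]
w4 514.5 ((465.3096008300781, 143.74630737304688), (162.38839721679688, 4.896301746368408), 78.31063079833984) [[450, 64], [483, 223]]
w5 4137.0 ((278.9199523925781, 173.7562255859375), (93.22867584228516, 47.42551803588867), 35.78897476196289) [[254, 129], [229, 167], [303, 217], [328, 182]]
```

View pics/c2.png

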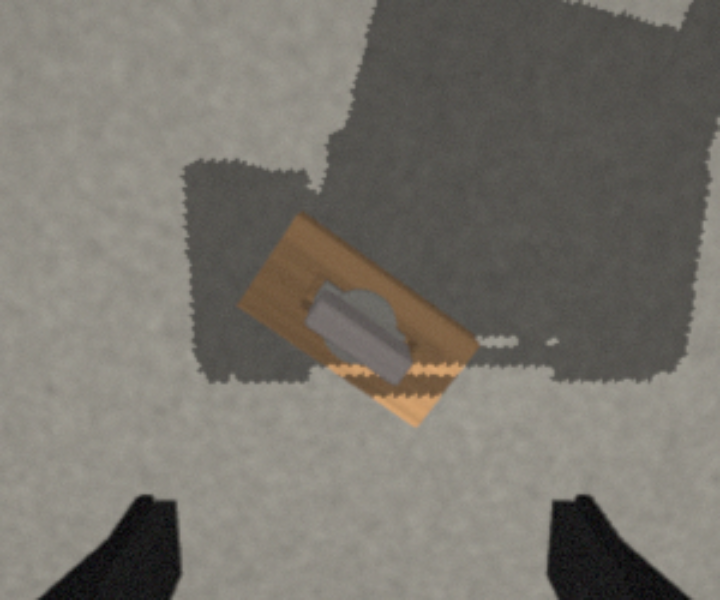

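Wing's top face (lighter grey) centred at crop (359,338), i.e. image (280,181), about 36 mm long: the short key. Block corners image (256,129),(330,183),(304,218),(229,167).

```bash
python3 - <<'E'
from h import *
c4,c5=load("w4"),load("w5")
a=np.array([[206,76],[189,106],[248,147],[267,119]]);b=np.array([[254.5,129],[229,167],[303.5,217.5],[329,182.5]])
P=[tri([c4,c5],[x,y]) for x,y in zip(a,b)]
for p in P: print(p)
Q=plane(c5,b,.024); print(Q.mean(0),np.linalg.norm(Q-np.roll(Q,1,0),axis=1)); e=Q[2]-Q[1]+Q[3]-Q[0]; print("block yaw",np.arctan2(e[1],e[0]))
for n,c,box in(("w4",c4,(200,90,250,135)),("w5",c5,(250,150,312,208))):
    im=c[0].astype(int); x0,y0,x1,y1=box; s=im[y0:y1,x0:x1]; sat=s.max(2)-s.min(2); v=s.mean(2)
    m=((sat<14)).astype(np.uint8)
    print(n,np.histogram(v[m>0],bins=range(30,230,15)))
    for lo,hi in((80,100),(100,115),(115,135),(100,230),(130,230)):
        mm=(m&(v>=lo)&(v<hi)).astype(np.uint8); k,l,st,ce=cv2.connectedComponentsWithStats(mm,connectivity=4); 
        i=1+np.argmax(st[1:,4]) if k>1 else 0
        if i: r=cv2.minAreaRect(np.argwhere(l==i)[:,::-1].astype(np.float32)); print(lo,hi,st[i,4],ce[i]+[x0,y0],r)
w=np.array([[318,296],[412,352],[401,383],[306,321]])/2.4+[130,40]
W=plane(c5,w,.054);print(W.mean(0),np.linalg.norm(W-np.roll(W,1,0),axis=1)); e=W[1]-W[0]+W[2]-W[3]; print("wing yaw",np.arctan2(e[1],e[0]))
E
```

```text
(array([ 0.399 , -0.261 ,  0.0229]), [np.float64(0.43874404927311395), np.float64(0.43874404927304944)])
(array([ 0.4174, -0.2936,  0.0221]), [np.float64(0.48469164134227277), np.float64(0.4846916413422052)])
(array([ 0.4839, -0.255 ,  0.0264]), [np.float64(0.2953232582079267), np.float64(0.29532325820798255)])
(array([ 0.4661, -0.2227,  0.0212]), [np.float64(0.17758122338746812), np.float64(0.17758122338746812)])
[ 0.4416 -0.2582  0.024 ] [0.0764 0.038  0.0776 0.0378]
block yaw 0.5144004376513478
w4 (array([  0,   0,   3, 208, 175, 191,  54, 220,   5,   3,  11,   8,   4]), array([ 30,  45,  60,  75,  90, 105, 120, 135, 150, 165, 180, 195, 210,
       225]))
80 100 120 [232.1417 112.7   ] ((30.43902587890625, 20.548784255981445), (32.952667236328125, 10.619816780090332), 51.34019088745117)
100 115 152 [229.2303 117.2237] ((28.033784866333008, 26.45270538330078), (22.435794830322266, 9.067316055297852), 35.53767776489258)
115 135 13 [205.6923 132.1538] ((5.999998569488525, 42.000003814697266), (2.683281421661377, 5.366563320159912), 26.56505012512207)
100 230 247 [208.3806 128.1215] (
[... 254 characters left out ...]
  225]))
80 100 241 [280.2241 173.1784] ((31.556320190429688, 24.06268310546875), (46.029415130615234, 11.595870971679688), 24.863697052001953)
100 115 468 [278.0662 182.2222] ((27.853670120239258, 33.471099853515625), (46.03947448730469, 15.296009063720703), 35.134193420410156)
115 135 26 [274.3846 176.0769] ((24.35293960571289, 25.911766052246094), (10.461413383483887, 3.6014699935913086), 30.963754653930664)
100 230 573 [278.4206 182.2304] ((27.853670120239258, 33.471099853515625), (46.03947448730469, 15.296009063720703), 35.134193420410156)
130 230 279 [264.8674 202.4373] ((17.0, 50.5), (34.0, 13.0), 0.0)
[ 0.4406 -0.2574  0.054 ] [0.0087 0.0343 0.0107 0.036 ]
wing yaw 0.5627003401470856
```

```bash
python3 drive.py '[[0,0,0.125,0.01,0,0,0.6],[0,0,0.25,0.02,0,0,0.6],[0,0,0.375,0.031,0,0,0.6],[0,0,0.5,0.031,0,0.01,0.6],[0,0,0.625,0.031,0,0.02,0.6],[0,0,0.75,0.031,0,0.02,0.6],[0,0,0.875,0.031,0,0.02,0.6],[0,0,1.0,0.031,0,0.02,0.6]]';python3 drive.py '[[0,0,0.125,0,0,0,0.6],[0,0,0.25,0,0,0,0.6],[0,0,0.375,0,0,0,0.6],[0,0,0.5,0,0,0,0.6],[0,0,0.625,0,0,0,0.6],[0,0,0.75,0,0,0,0.6],[0,0,0.875,0,0,0,0.6],[0,0,1.0,0,0,0,0.6]]';python3 drive.py '[[0,0,0.1,0,0,0,0.6],[0,0,0.17,0,0,0,0.6],[0,0,0.17,0,0,0,0.6]]'
python3 - <<'E'
from h import *
go([.441,-.258,.045],.53)
print(ctrl.tip_extent)
E
```

```text
time_s: 4.5
tcp_pos: [0.4429, -0.2598, 0.1218]
tool_rot: [3.139, 0.003, 1.694]
force: [1.1, -0.8, -0.4]
finger_gap: 0.611
gripper_force: 0.0
time_s: 5.17
tcp_pos: [0.443, -0.2599, 0.1221]
tool_rot: [3.137, -0.001, 0.695]
force: [0.7, 0.7, 0.4]
finger_gap: 0.599
gripper_force: 0.0
time_s: 5.42
tcp_pos: [0.4429, -0.2599, 0.1219]
tool_rot: [3.138, -0.002, 0.528]
force: [0.4, 0.6, 0.8]
finger_gap: 0.602
gripper_force: 0.0
now [ 0.4429 -0.2599  0.1219] [ 3.1376 -0.0019  0.5281] rot [ 0.004  -0.0019 -0.0019] d [-0.0008 -0.0029  0.0769] rows 2.0
0.014
```

```bash
python3 drive.py '[[0.004,-0.002,0,-0.001,-0.003,0.03,0.6],[0.004,-0.002,0,-0.001,-0.003,0.055,0.5],[0.004,-0.002,0,-0.001,-0.003,0.07,0.5],[0.004,-0.002,0,-0.001,-0.003,0.0765,0.5],[0.004,-0.002,0,-0.001,-0.003,0.0765,0.5],[0.004,-0.002,0,-0.001,-0.003,0.0765,0.5]]'; python3 drive.py '[[0,0,0,0,0,0,0.3],[0,0,0,0,0,0,0],[0,0,0,0,0,0,0],[0,0,0,0,0,0,0],[0,0,0,0,0,0,0],[0,0,0,0,0,0,0]]' 30
```

```text
time_s: 5.92
tcp_pos: [0.4392, -0.2579, 0.0442]
tool_rot: [-3.139, 0.001, 0.53]
force: [-0.3, 0.3, 0.7]
finger_gap: 0.501
gripper_force: 0.0
time_s: 6.42
tcp_pos: [0.4383, -0.2579, 0.0434]
tool_rot: [-3.139, 0.002, 0.529]
force: [2.6, -4.2, 4.1]
finger_gap: 0.132
gripper_force: 3.4
```

```bash
python3 - <<'E'
from h import *
# slot in w3: reddish region
c=load("w3"); im=c[0].astype(int); m=((im[:,:,0]-im[:,:,1]>8)&(im.mean(2)<130)).astype(np.uint8); m[:80]=0;m[150:]=0;m[:,:210]=0;m[:,310:]=0
k,l,st,ce=cv2.connectedComponentsWithStats(m); i=1+np.argmax(st[1:,4]); r=cv2.minAreaRect(np.argwhere(l==i)[:,::-1].astype(np.float32)); print(st[i],r)
B=cv2.boxPoints(r)
for z in(.045,.037,.012): Q=plane(c,B,z);print(z,Q.mean(0),np.linalg.norm(Q-np.roll(Q,1,0),axis=1),Q[:,:2].tolist())
im=cv2.imread("pics/w3.png")[0:240,150:390]; cv2.imwrite("pics/c3.png",cv2.resize(cv2.convertScaleAbs(im,alpha=2),None,fx=2.5,fy=2.5))
E
```

```text
[234  97  44  29 613] ((256.1034240722656, 110.75860595703125), (14.484236717224121, 43.824100494384766), 68.19859313964844)
0.045 [0.6044 0.0443 0.045 ] [0.0142 0.0446 0.014  0.0451] [[0.5955772207813983, 0.022564594947535453], [0.5992405298038233, 0.06702194646688169], [0.6132406406851292, 0.06637862373133868], [0.6097358169122834, 0.021371825755808954]]
0.037 [0.6042 0.0438 0.037 ] [0.0145 0.0457 0.0143 0.0462] [[0.5950885837293021, 0.021523803819844464], [0.5988380759017581, 0.06702706071395406], [0.613167553934224, 0.06636860314280307], [0.6095802755414708, 0.02030297349388832]]
0.012 [0.6033 0.0422 0.012 ] [0.0156 0.0489 0.0154 0.0495] [[0.5935615929415016, 0.018271331545810156], [0.5975804074578045, 0.06704304273605521], [0.612939157837645, 0.06633728880362925], [0.609094208757681, 0.016962810175386367]]
```

View pics/c3.png

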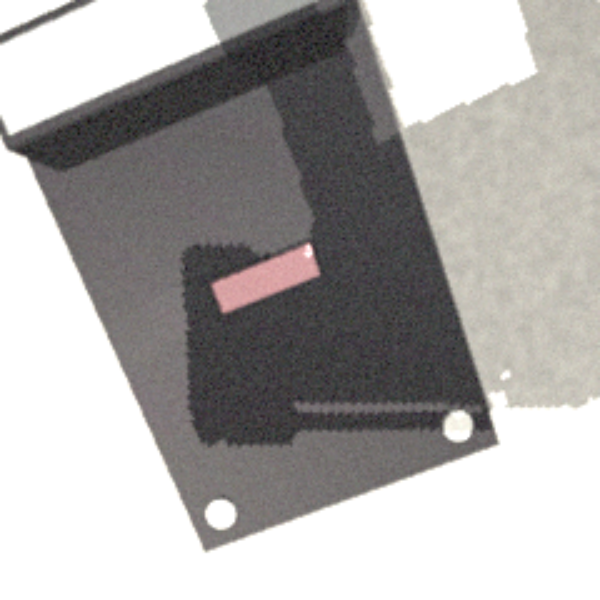

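Slot (bright pinkish bar) sits at image (256,111), rim 44.6x14 mm at z=45 mm, so it is on the right plane; jig yaw ≈ -0.08. Gripped key: gap 11.5 mm. Lift.

```bash
python3 drive.py '[[0,0,0,0,0,0,0],[0,0,0,0,0,0,0],[0,0,0,0,0,0,0],[0,0,0,0,0,-0.01,0],[0,0,0,0,0,-0.03,0],[0,0,0,0,0,-0.07,0],[0,0,0,0,0,-0.11,0],[0,0,0,0,0,-0.14,0]]' 30;  python3 drive.py '[[0,0,0,0,0,0,0],[0,0,0,0,0,0,0]]'; python3 - <<'E'
from h import *
im,*_=s=look("side","s2"); cam=s
u=proj(cam,ctrl.sense()["tcp_pos"])[0].astype(int); print(u)
x,y=u; c=im[y-60:y+60,x-70:x+70,::-1]; cv2.imwrite("pics/c4.png",cv2.resize(c,None,fx=5,fy=5))
# slot in top view
t=load("t1"); i=t[0].astype(int); m=((i[:,:,0]-i[:,:,1]>8)&(i.mean(2)<140)).astype(np.uint8); m[:180]=0;m[203:]=0;m[:,:260]=0;m[:,292:]=0
l=np.argwhere(m)[:,::-1].astype(np.float32); r=cv2.minAreaRect(l); print(len(l),r); print(plane(t,r[0],.045)); print(tri([t,load("w3")],[r[0],(256.1,110.76)]))
go([.604-.05,.044-.05,.2],1.49)
E
```

```text
time_s: 7.08
tcp_pos: [0.4382, -0.2573, 0.1853]
tool_rot: [-3.137, 0.002, 0.529]
force: [0.4, 0.1, 0.0]
finger_gap: 0.11
gripper_force: 30.0
time_s: 7.25
tcp_pos: [0.4392, -0.2581, 0.1848]
tool_rot: [-3.14, 0.001, 0.529]
force: [-0.4, -0.3, -1.1]
finger_gap: 0.107
gripper_force: 30.0
[251 287]
69 ((276.47589111328125, 190.7896728515625), (15.363415718078613, 4.816637992858887), 4.763641834259033)
[[0.6024 0.0419 0.045 ]]
(array([0.6043, 0.043 , 0.0333]), [np.float64(0.8316607905100444), np.float64(0.831660790510122)])
now [ 0.4381 -0.2573  0.1827] [-3.1366  0.0021  0.529 ] rot [-0.0056 -0.0005 -0.961 ] d [ 0.2268 -0.1586 -0.0169] rows 8.0
```

View pics/c4.png

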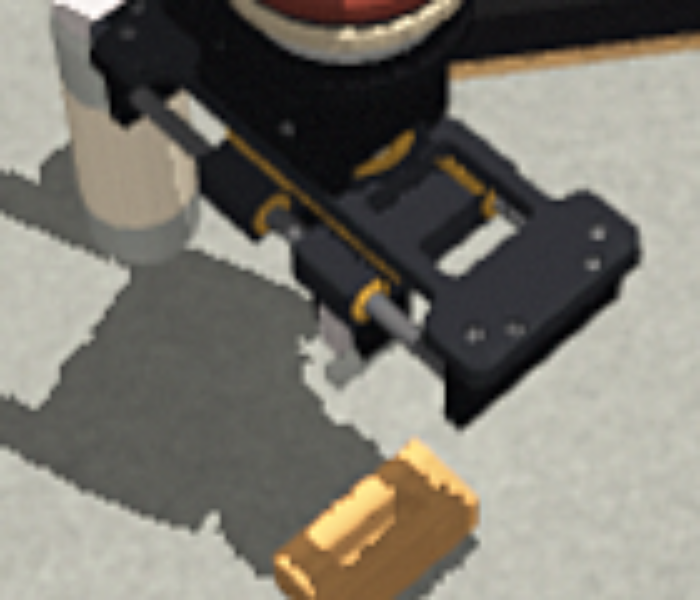

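The key hangs in the gripper above its emptied block. Slot ≈ (0.604, 0.044). Move over it, turning 0.96 rad.

```bash
python3 drive.py '[[0,0,-0.12,0.034,-0.02,0,0],[0,0,-0.24,0.068,-0.041,0,0],[0,0,-0.36,0.103,-0.062,0,0],[0,0,-0.48,0.138,-0.083,0,0],[0,0,-0.6,0.173,-0.103,0,0],[0,0,-0.72,0.208,-0.123,0,0],[0,0,-0.84,0.243,-0.144,0,0],[0,0,-0.96,0.278,-0.165,0,0]]'; python3 drive.py '[[0,0,0,0,0,0,0],[0,0,0,0,0,0,0],[0,0,0,0,0,0,0]]';  python3 - <<'E'
from h import *
go([.604,.042,.12],1.49)
E
```

```text
time_s: 7.97
tcp_pos: [0.5939, 0.0271, 0.1798]
tool_rot: [-3.132, -0.002, 1.495]
force: [1.0, -0.3, 0.1]
finger_gap: 0.117
gripper_force: 30.0
time_s: 8.22
tcp_pos: [0.5935, 0.0249, 0.1805]
tool_rot: [-3.133, -0.002, 1.488]
force: [0.5, -0.2, -0.8]
finger_gap: 0.113
gripper_force: 30.0
now [0.5935 0.0249 0.1805] [-3.1326 -0.0017  1.4884] rot [-0.009  -0.0017 -0.0016] d [0.0178 0.0096 0.0605] rows 2.0
```

```bash
python3 drive.py '[[-0.009,-0.002,0,0.018,0.0095,0.02,0],[-0.009,-0.002,0,0.018,0.0095,0.06,0],[-0.009,-0.002,0,0.018,0.0095,0.06,0],[-0.009,-0.002,0,0.018,0.0095,0.06,0]]'; python3 - <<'E'
from h import *
go([.604,.042,.1],1.49)
b=look("wrist","w6")[0][120:420,130:430,::-1]
s=look("side","s3"); P=ctrl.sense()["tcp_pos"]; print("tcp px",proj(s,P),"slot px",proj(s,[.604,.044,.045]),"key bottom",proj(s,P-[0,0,.0385]))
x,y=proj(s,P)[0].astype(int); c=s[0][y-50:y+70,x-60:x+60,::-1]; print("crop origin",x-60,y-50)
cv2.imwrite("pics/c5.png",np.hstack([cv2.resize(c,(500,500),interpolation=cv2.INTER_CUBIC),cv2.resize(b,(300,500))]))
E
```

```text
time_s: 8.55
tcp_pos: [0.6026, 0.0408, 0.1198]
tool_rot: [-3.139, 0.0, 1.486]
force: [0.7, -0.1, -0.0]
finger_gap: 0.113
gripper_force: 30.0
now [0.6026 0.0408 0.1198] [-3.1385  0.0004  1.4864] rot [-0.0031  0.0004 -0.0036] d [0.0013 0.0014 0.0198] rows 1.0
tcp px [[295.4588 183.3198]] slot px [[292.8549 205.8377]] key bottom [[294.7558 194.9476]]
crop origin 235 133
```

View pics/c5.png

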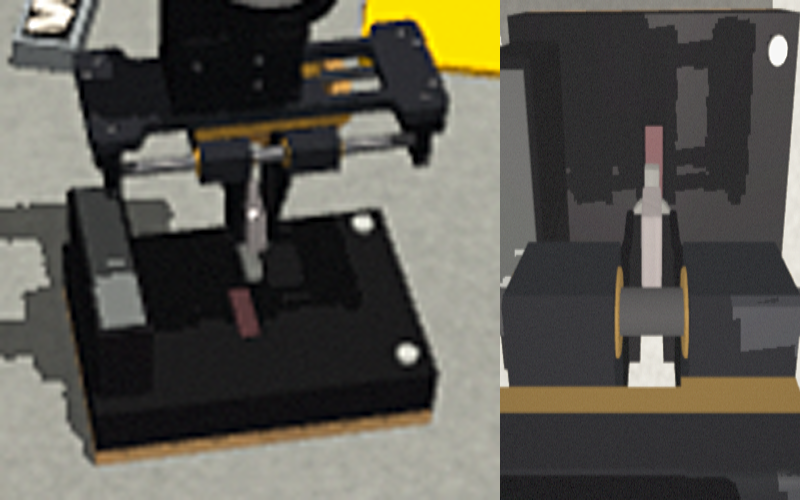

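Key hangs straight over the slot: in the wrist crop (right) the head end is at image ≈(281,219) and the slot's +y end at ≈(284,196). Quantify.

```bash
python3 - <<'E'
from h import *
c=load("w6"); P=np.array([.6026,.0408,.1198])
im=c[0].astype(int)
m=((im[:,:,0]-im[:,:,1]>12)&(im.mean(2)<150)).astype(np.uint8); m[:170]=0; m[235:]=0; m[:,:262]=0;m[:,310:]=0
k,l,st,ce=cv2.connectedComponentsWithStats(m); i=1+np.argmax(st[1:,4]); x,y,w,h,a=st[i]; print("slot px",st[i])
for uv in((x-.5,y),(x+w-.5,y),(x+w/2-.5,y-.5)): print("slot end",plane(c,uv,.045)[0])
for v in range(214,244,3):
    r=im[v,262:305].mean(1).astype(int); print(v,r.tolist())
E
```

```text
slot px [274 195  19  40 489]
slot end [0.5991 0.0665 0.045 ]
slot end [0.6128 0.0653 0.045 ]
slot end [0.606  0.0663 0.045 ]
214 [50, 46, 45, 45, 49, 45, 45, 46, 47, 49, 46, 42, 49, 83, 122, 124, 122, 121, 121, 120, 121, 121, 119, 123, 123, 122, 122, 122, 125, 115, 93, 46, 41, 44, 43, 45, 46, 41, 47, 47, 45, 45, 46]
217 [43, 40, 46, 41, 48, 47, 47, 47, 44, 47, 46, 42, 47, 85, 122, 125, 124, 123, 126, 123, 124, 125, 125, 125, 122, 123, 120, 119, 124, 120, 92, 45, 41, 41, 50, 41, 48, 45, 40, 47, 47, 47, 47]
220 [43, 49, 48, 42, 51, 46, 44, 44, 45, 45, 43, 55, 87, 145, 146, 146, 146, 144, 143, 145, 140, 142, 143, 144, 143, 142, 136, 124, 121, 116, 95, 47, 43, 39, 44, 46, 42, 45, 46, 48, 47, 46, 42]
223 [50, 44, 41, 45, 45, 46, 48, 49, 49, 51, 37, 47, 107, 171, 175, 174, 175, 173, 176, 174, 175, 171, 172, 172, 172, 172, 161, 138, 126, 115, 96, 47, 43, 41, 49, 47, 42, 42, 43, 50, 42, 49, 41]
226 [45, 45, 48, 38, 47, 43, 47, 46, 34, 42, 43, 50, 103, 169, 174, 171, 172, 175, 178, 174, 175, 172, 173, 171, 171, 169, 163, 139, 121, 114, 77, 48, 43, 44, 43, 45, 53, 48, 42, 45, 43, 41, 49]
229 
[... 284 characters left out ...]
153, 153, 155, 155, 158, 158, 153, 143, 130, 111, 76, 51, 44, 39, 43, 43, 52, 46, 44, 45, 45, 44, 47]
235 [78, 73, 77, 73, 45, 48, 43, 47, 43, 51, 94, 149, 155, 156, 154, 152, 155, 152, 155, 156, 158, 155, 155, 153, 154, 156, 154, 152, 145, 116, 77, 46, 35, 45, 42, 43, 46, 47, 47, 47, 44, 49, 51]
238 [76, 74, 77, 70, 56, 46, 45, 45, 59, 70, 112, 151, 155, 153, 153, 154, 152, 154, 152, 154, 157, 152, 152, 155, 152, 152, 155, 154, 150, 126, 85, 49, 43, 44, 42, 49, 45, 43, 43, 45, 43, 45, 43]
241 [73, 75, 72, 76, 90, 113, 141, 138, 143, 143, 145, 147, 152, 151, 153, 155, 154, 154, 158, 156, 154, 158, 157, 153, 154, 154, 156, 150, 150, 151, 150, 144, 139, 129, 98, 78, 50, 46, 43, 44, 44, 46, 47]
```

```bash
python3 - <<'E'
from h import *
c=load("w6"); print(plane(c,[(281.2,219.2),(274.6,219.2),(288.,219.2)],.1198-.0385))
go([.604,.0425,.08],1.49)
E
```

```text
[[0.6042 0.0599 0.0813]
 [0.6001 0.0602 0.0813]
 [0.6085 0.0595 0.0813]]
now [0.6062 0.0408 0.1242] [3.1361 0.0001 1.4866] rot [ 0.0055  0.0001 -0.0034] d [ 0.0016 -0.0025  0.0442] rows 2.0
```

```bash
python3 drive.py '[[0,0,0,0,0,0,0]]';python3 drive.py '[[0,0,0,0,0,0,0]]'; python3 - <<'E'
from h import *
go([.604,.043,.075],1.49)
E
```

```text
time_s: 8.73
tcp_pos: [0.6073, 0.041, 0.1255]
tool_rot: [3.133, -0.0, 1.487]
force: [0.6, -0.0, -0.0]
finger_gap: 0.116
gripper_force: 30.0
time_s: 8.82
tcp_pos: [0.6073, 0.0414, 0.1255]
tool_rot: [3.133, -0.0, 1.488]
force: [0.2, 0.0, -1.0]
finger_gap: 0.111
gripper_force: 30.0
now [0.6073 0.0414 0.1255] [ 3.133  -0.0001  1.4877] rot [ 0.0086 -0.0001 -0.0023] d [ 0.0013 -0.0039  0.0505] rows 2.0
```

```bash
python3 drive.py '[[0.0085,0,-0.002,0.001,-0.0035,0.01,0],[0.0085,0,-0.002,0.001,-0.0035,0.025,0],[0.0085,0,-0.002,0.001,-0.0035,0.025,0],[0.0085,0,-0.002,0.001,-0.0035,0.025,0],[0.0085,0,-0.002,0.001,-0.0035,0.025,0],[0.0085,0,-0.002,0.001,-0.0035,0.025,0],[0.0085,0,-0.002,0.001,-0.0035,0.025,0]]'; python3 - <<'E'
from h import *
go([.604,.043,.0645],1.49)
E
```

```text
time_s: 9.4
tcp_pos: [0.6034, 0.0434, 0.099]
tool_rot: [-3.14, -0.0, 1.491]
force: [1.3, 0.7, -0.5]
finger_gap: 0.114
gripper_force: 30.0
now [0.6034 0.0434 0.099 ] [-3.1396 -0.0001  1.4909] rot [-0.002  -0.0001  0.0009] d [-0.0004  0.0007  0.0345] rows 1.0
```

```bash
python3 drive.py '[[0,0,0,0,0,0.01,0],[0,0,0,0,0,0.015,0],[0,0,0,0,0,0.018,0],[0,0,0,0,0,0.02,0],[0,0,0,0,0,0.022,0],[0,0,0,0,0,0.022,0],[0,0,0,0,0,0.022,0]]'
```

```text
time_s: 9.98
tcp_pos: [0.6024, 0.0434, 0.0759]
tool_rot: [-3.137, -0.0, 1.491]
force: [1.1, 1.1, -0.1]
finger_gap: 0.113
gripper_force: 30.0
```

```bash
python3 drive.py '[[0,0,0,0,0.001,0.003,0],[0,0,0,0,0.001,0.006,0],[0,0,0,0,0.001,0.009,0],[0,0,0,0,0.001,0.011,0],[0,0,0,0,0.001,0.012,0],[0,0,0,0,0.001,0.012,0],[0,0,0,0,0.001,0.012,0]]'
```

```text
time_s: 10.57
tcp_pos: [0.6035, 0.0434, 0.0643]
tool_rot: [-3.138, -0.0, 1.491]
force: [-2.1, -0.2, 2.1]
finger_gap: 0.112
gripper_force: 30.0
```

```bash
python3 drive.py '[[0,0,0.12,0,0,0,0],[0,0,0.24,0,0,0,0],[0,0,0.36,0,0,0,0],[0,0,0.48,0,0,0,0],[0,0,0.6,0,0,0,0],[0,0,0.72,0,0,0,0],[0,0,0.84,0,0,0,0],[0,0,0.96,0,0,0,0]]';python3 drive.py '[[0,0,0.12,0,0,0,0],[0,0,0.24,0,0,0,0],[0,0,0.36,0,0,0,0],[0,0,0.48,0,0,0,0],[0,0,0.61,0,0,0,0],[0,0,0.61,0,0,0,0],[0,0,0.61,0,0,0,0],[0,0,0.61,0,0,0,0]]'
```

```text
time_s: 11.23
tcp_pos: [0.604, 0.0436, 0.0644]
tool_rot: [-3.14, 0.002, 0.525]
force: [0.2, 1.3, 1.6]
finger_gap: 0.112
gripper_force: 30.0
time_s: 11.9
tcp_pos: [0.6041, 0.0434, 0.0644]
tool_rot: [-3.141, 0.002, -0.076]
force: [1.5, 1.5, 2.3]
finger_gap: 0.115
gripper_force: 30.0
```

```bash
python3 drive.py '[[0,0,0,0,0,0,0.2],[0,0,0,0,0,0,0.3],[0,0,0,0,0,0,0.4],[0,0,0,0,0,0,0.4],[0,0,0,0,0,0,0.4],[0,0,0,0,0,0,0.4]]' 10;python3 drive.py '[[0,0,0,0,0,-0.01,0.4],[0,0,0,0,0,-0.03,0.4],[0,0,0,0,0,-0.07,0.4],[0,0,0,0,0,-0.11,0.4],[0,0,0,0,0,-0.15,0.4],[0,0,0,0,0,-0.175,0.6],[0,0,0,0,0,-0.175,0.6],[0,0,0,0,0,-0.175,0.6]]'
python3 - <<'E'
from h import *
t=look("top","t2"); s=look("side","s4"); w=look("wrist","w7")
x,y=proj(s,[.604,.044,.06])[0].astype(int); 
cv2.imwrite("pics/c6.png",np.hstack([cv2.resize(s[0][y-40:y+40,x-40:x+40,::-1],(400,400),interpolation=cv2.INTER_CUBIC),cv2.resize(w[0][100:400,130:430,::-1],(400,400))]))
go([.5,.25,.24],-.08)
E
```

```text
time_s: 12.4
tcp_pos: [0.6035, 0.0433, 0.064]
tool_rot: [-3.142, 0.004, -0.079]
force: [0.9, 0.1, -0.0]
finger_gap: 0.389
gripper_force: 0.0
time_s: 13.07
tcp_pos: [0.6057, 0.0432, 0.2426]
tool_rot: [-3.141, -0.002, -0.079]
force: [-0.2, -0.5, -0.9]
finger_gap: 0.543
gripper_force: 0.0
now [0.6032 0.0433 0.2375] [-3.1416  0.0063 -0.0792] rot [-0.      0.0063  0.0008] d [-0.1192 -0.1979 -0.0017] rows 6.0
```

View pics/c6.png

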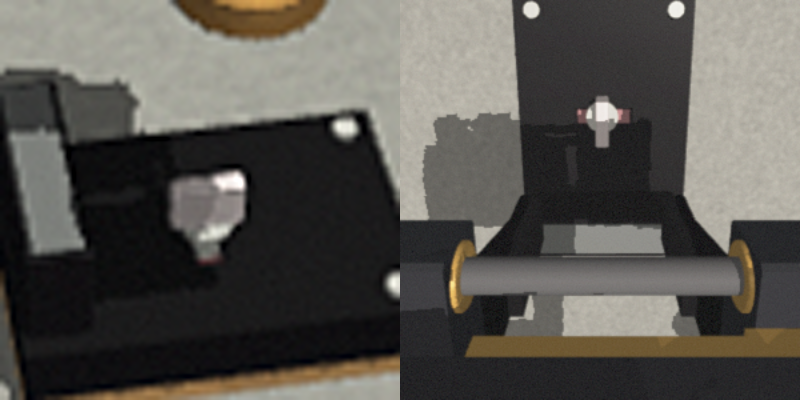

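The key sits home in the slot with its wing crosswise (jig x) and released; slot ends visible either side. Now survey stand and bank numerically.

```bash
python3 drive.py '[[0,0,0,-0.026,-0.032,0,0.6],[0,0,0,-0.052,-0.064,0,0.6],[0,0,0,-0.078,-0.096,0,0.6],[0,0,0,-0.104,-0.128,0,0.6],[0,0,0,-0.13,-0.16,0,0.6],[0,0,0,-0.156,-0.192,0,0.6],[0,0,0,-0.182,-0.224,0,0.6],[0,0,0,-0.204,-0.251,0,0.6]]';python3 drive.py '[[0,0,0,0,0,0,0.6],[0,0,0,0,0,0,0.6],[0,0,0,0,0,0,0.6],[0,0,0,0,0,0,0.6]]'; python3 - <<'E'
from h import *
look("wrist","w8")
def wood(im):
    hsv=cv2.cvtColor(np.ascontiguousarray(im),cv2.COLOR_RGB2HSV); return cv2.inRange(hsv,(3,100,50),(25,255,255))
for n in("w1","w8"):
    cam=load(n); m=wood(cam[0]); m[240:]=0
    print(n,"stand predicted",proj(cam,[.46,.251,.06]),"bank",proj(cam,[.5606,.3735,.03]))
    for c in cv2.findContours(m,cv2.RETR_EXTERNAL,cv2.CHAIN_APPROX_SIMPLE)[0]:
        if cv2.contourArea(c)>800:
            h=cv2.approxPolyDP(cv2.convexHull(c),2.5,True).reshape(-1,2); print("stand",cv2.contourArea(c),h.tolist()); print(plane(cam,h,.06)[:,:2].tolist())
    # brightness values on wood: two faces
    v=cv2.cvtColor(np.ascontiguousarray(cam[0]),cv2.COLOR_RGB2HSV)[:,:,2]; print(np.histogram(v[m>0],bins=range(50,260,15)))
    # white rockers
    im=cam[0].astype(int); w=((im.min(2)>190)).astype(np.uint8); b=proj(cam,[.5606,.3735,.03])[0].astype(int)
    k,l,st,ce=cv2.connectedComponentsWithStats(w)
    for i in range(1,k):
        if st[i,4]>25 and np.hypot(*(ce[i]-b))<90: print("white",st[i],ce[i],plane(cam,ce[i],.034)[0])
E
```

```text
time_s: 13.88
tcp_pos: [0.4179, 0.3109, 0.2379]
tool_rot: [3.14, 0.007, -0.079]
force: [0.7, 0.7, -0.4]
finger_gap: 0.6
gripper_force: 0.0
time_s: 14.22
tcp_pos: [0.421, 0.3086, 0.2389]
tool_rot: [3.14, 0.005, -0.08]
force: [-0.0, 0.3, 0.4]
finger_gap: 0.598
gripper_force: 0.0
w1 stand predicted [[216.6749 193.8312]] bank [[353.7271 218.4588]]
stand 2100.0 [[238, 145], [250, 180], [246, 196], [205, 207], [186, 164]]
[[0.4248547547106564, 0.2951344638327507], [0.4620241501859874, 0.28956209330771465], [0.4755084862406213, 0.277834723581153], [0.4673085842857439, 0.232663408385882], [0.4187307962377458, 0.23798878025464415]]
(array([  0, 300, 353, 450, 117,  34,  37,  35, 100, 476, 426,  70,   0]), array([ 50,  65,  80,  95, 110, 125, 140, 155, 170, 185, 200, 215, 230,
       245]))
white [356 207   8  23 181] [359.442  218.0331] [0.5614 0.3794 0.034 ]
white [369 207   9  23 174] [373.1609 218.1034] [0.5684 0.3939 0.034 ]
white [328 208   9  23 176] [331.9318 218.8977] [0.5484 0.35   0.034 ]
white [341 211  10  19 146] [345.6233 219.863 ] [0.5565 0.364  0.034 ]
white [382 210  11  19 1
[... 333 characters left out ...]
546840274], [0.43628657847500224, 0.23453402056698253], [0.4204866839653089, 0.2516487502739221], [0.42653905571476525, 0.28629287026053424], [0.4416912661211348, 0.28851757434700626]]
(array([  2,  82, 185, 270, 137,  69,  54,  44,  76, 764, 449,  29,   0]), array([ 50,  65,  80,  95, 110, 125, 140, 155, 170, 185, 200, 215, 230,
       245]))
white [163  30  17  28 240] [171.25    43.5333] [0.5757 0.4078 0.034 ]
white [181  35  12  31 236] [186.3814  50.1737] [0.5686 0.3938 0.034 ]
white [196  42  13  30 235] [201.8128  56.0255] [0.562  0.3791 0.034 ]
white [210  48  16  27 234] [217.547   60.9402] [0.5562 0.3639 0.034 ]
white [226  53  14  30 229] [232.179   67.5197] [0.5489 0.3498 0.034 ]
```

```bash
python3 - <<'E'
from h import *
def bright(n,lo):
    cam=load(n); hsv=cv2.cvtColor(np.ascontiguousarray(cam[0]),cv2.COLOR_RGB2HSV); m=cv2.inRange(hsv,(3,90,lo),(25,255,255)); m[240:]=0
    b=proj(cam,[.455,.255,.06])[0]; yy,xx=np.mgrid[:420,:560]; m[np.hypot(xx-b[0],yy-b[1])>60]=0
    return cam,m
for n in("w1","w8"):
    cam,m=bright(n,160); l=np.argwhere(m)[:,::-1].astype(np.float32); 
    print(n,len(l),cv2.approxPolyDP(cv2.convexHull(l.astype(np.int32)),3,True).reshape(-1,2).tolist())
    Q=plane(cam,l,.06)[:,:2]; print("rect mm",cv2.minAreaRect((Q*1000).astype(np.float32)))
    b=proj(cam,[.455,.255,.06])[0].astype(int)
    cr=cv2.cvtColor(np.ascontiguousarray(cam[0]),cv2.COLOR_RGB2HSV); a,bb=b
    for v in range(bb-34,bb+50,4): print(v,a-44,''.join('#' if m[v,u] else ('o' if cr[v,u,1]>100 else ('.' if cr[v,u,2]>95 else 'd')) for u in range(a-44,a+44)))
a=[(359.442,218.0331),(373.1609,218.1034),(331.9318,218.8977),(345.6233,219.863),(386.6429,218.8357)];b=[(201.8128,56.0255),(186.3814,50.1737),(232.179,67.5197),(217.547,60.9402),(171.25,43.5333)]
for p,q in zip(a,b): print(tri([load("w1"),load("w8")],[p,q]))
E
```

```text
w1 1112 [[246, 196], [206, 207], [186, 164], [220, 155], [243, 185]]
rect mm ((447.1028747558594, 257.8669128417969), (49.63532638549805, 50.316001892089844), 81.53780364990234)
154 173 .............................ddddddooooooooooooooooooooooooooooooooooddddddddddddddddddd
158 173 .........................ooooooo################oooooooooooooooooooooooddddddddddddddddd
162 173 .................ooo#########################ooooooooooooooooooooooooooodddddddddd......
166 173 .............##############################ooooooooooooooooooooooooooooooddddddddd......
170 173 ...............##########################ooooooooooooooooooooooooooooooooooddddddddd....
174 173 ................###################oooooddddddddddoooooooooooooooooooooooooodddddddd....
178 173 ..................################ooddddddddddddddddoooooooooooooooooooooooooddddd......
182 173 ....................###########oddddddddddddddddddddooooooooo###oooooooooooooo..........
186 173 .....................#####oddddddddddddddddddddddoooooo################ooooooo..........
190 173 .......................dddddddddddddddddd
[... 3149 characters left out ...]
dddddddddddddddd....................................................................
201 287 ddddddddddddddddddd.....................................................................
(array([0.5624, 0.3797, 0.0314]), [np.float64(0.001596861400010715), np.float64(0.001596861399986463)])
(array([0.5687, 0.394 , 0.0333]), [np.float64(0.0009104707735957236), np.float64(0.0009104707735533255)])
(array([0.5492, 0.3501, 0.032 ]), [np.float64(0.023173452377901898), np.float64(0.023173452377997956)])
(array([0.5562, 0.3639, 0.0345]), [np.float64(0.11356338757901148), np.float64(0.11356338757913205)])
(array([0.5755, 0.4075, 0.0351]), [np.float64(0.02928548556967083), np.float64(0.029285485569565894)])
```

Stand centre (0.4468, 0.2579), top 50 mm square at z = 60 mm, yaw -0.155; middle rocker (0.5624, 0.379), bank +x = (0.905, -0.425). Stylus next.

```bash
python3 - <<'E'
from h import *
go([.4468,.2579,.19],-.155)
E
```

```text
now [0.4213 0.3085 0.2391] [ 3.1408  0.0044 -0.081 ] rot [0.001  0.0043 0.074 ] d [0.0298 0.0483 0.0491] rows 2.0
```

```bash
python3 drive.py '[[0.001,0.004,0.04,0.015,0.024,0,0.6],[0.001,0.004,0.074,0.03,0.048,0,0.6],[0.001,0.004,0.074,0.03,0.048,0.02,0.6],[0.001,0.004,0.074,0.03,0.048,0.049,0.6],[0.001,0.004,0.074,0.03,0.048,0.049,0.6],[0.001,0.004,0.074,0.03,0.048,0.049,0.6],[0.001,0.004,0.074,0.03,0.048,0.049,0.6],[0.001,0.004,0.074,0.03,0.048,0.049,0.6]]'; python3 - <<'E'
from h import *
go([.4468,.2579,.115],-.155)
E
```

```text
time_s: 14.93
tcp_pos: [0.4478, 0.2597, 0.1926]
tool_rot: [-3.139, -0.003, -0.153]
force: [-0.5, -0.1, 0.1]
finger_gap: 0.598
gripper_force: 0.0
now [0.4478 0.2597 0.1926] [-3.1393 -0.0028 -0.1534] rot [-0.0023 -0.0027  0.0016] d [-0.0009  0.0021  0.0775] rows 2.0
```

```bash
python3 drive.py '[[0,-0.003,0,-0.001,0.002,0.03,0.6],[0,-0.003,0,-0.001,0.002,0.06,0.6],[0,-0.003,0,-0.001,0.002,0.077,0.6],[0,-0.003,0,-0.001,0.002,0.077,0.5],[0,-0.003,0,-0.001,0.002,0.077,0.4],[0,-0.003,0,-0.001,0.002,0.077,0.4]]';python3 drive.py '[[0,0,0,0,0,0,0.3],[0,0,0,0,0,0,0.1],[0,0,0,0,0,0,0],[0,0,0,0,0,0,0],[0,0,0,0,0,0,0],[0,0,0,0,0,0,0],[0,0,0,0,0,0,0],[0,0,0,0,0,0,0]]' 35
```

```text
time_s: 15.43
tcp_pos: [0.4469, 0.2584, 0.116]
tool_rot: [-3.139, -0.0, -0.153]
force: [-0.3, 0.1, 0.5]
finger_gap: 0.456
gripper_force: 0.0
time_s: 16.1
tcp_pos: [0.4458, 0.2578, 0.1142]
tool_rot: [-3.14, 0.002, -0.153]
force: [0.1, -0.2, 3.6]
finger_gap: 0.134
gripper_force: 35.0
```

```bash
python3 drive.py '[[0,0,0,0,0,-0.015,0],[0,0,0,0,0,-0.04,0],[0,0,0,0,0,-0.075,0],[0,0,0,0,0,-0.1,0],[0,0,0,0,0,-0.1,0],[0,0,0,0,0,-0.1,0],[0,0,0,0,0,-0.1,0],[0,0,0,0,0,-0.1,0]]'; python3 - <<'E'
from h import *
go([.5719,.3745,.19],-.155)
E
```

```text
time_s: 16.77
tcp_pos: [0.4445, 0.2571, 0.2117]
tool_rot: [3.141, 0.005, -0.153]
force: [1.0, -1.3, -0.3]
finger_gap: 0.135
gripper_force: 35.0
now [0.4445 0.2571 0.2117] [ 3.1409  0.0055 -0.1532] rot [0.0007 0.0055 0.0018] d [ 0.1081 -0.1355  0.021 ] rows 5.0
```

```bash
python3 drive.py '[[0,0.003,0,0.025,-0.03,0,0],[0,0.005,0,0.05,-0.06,0,0],[0,0.005,0,0.075,-0.09,0,0],[0,0.005,0,0.1,-0.12,0,0],[0,0.005,0,0.108,-0.1355,0,0],[0,0.005,0,0.108,-0.1355,0.02,0],[0,0.005,0,0.108,-0.1355,0.02,0],[0,0.005,0,0.108,-0.1355,0.02,0]]'; python3 drive.py '[[0,0,0,0,0,0,0],[0,0,0,0,0,0,0],[0,0,0,0,0,0,0]]'; python3 - <<'E'
from h import *
go([.5719,.3745,.155],-.155)
w=look("wrist","w9"); P=ctrl.sense()["tcp_pos"]
tip=P-[0,0,.1095]; print("tip px",proj(w,tip),"press px",proj(w,[.5719,.3745,.037]),"rockers",proj(w,[[.5624,.379,.034],[.5487,.3499,.034],[.5759,.4078,.034]]))
v=w[0].max(2)
a,b=proj(w,tip)[0].astype(int); print(a-50,b-60)
for y in range(b-60,b+30,3): print(y,''.join(' .:-=+*#%@'[min(9,int(v[y,x])//26)] for x in range(max(0,a-50),a+50)))
E
```

```text
time_s: 17.43
tcp_pos: [0.571, 0.374, 0.1896]
tool_rot: [3.138, 0.003, -0.153]
force: [-0.7, -1.2, -1.9]
finger_gap: 0.132
gripper_force: 35.0
time_s: 17.68
tcp_pos: [0.5732, 0.3748, 0.1948]
tool_rot: [-3.14, -0.004, -0.154]
force: [-0.5, -0.1, -0.3]
finger_gap: 0.136
gripper_force: 35.0
now [0.5732 0.3748 0.1948] [-3.1397 -0.0038 -0.1535] rot [-0.0019 -0.0038  0.0015] d [-0.0014  0.0006  0.0398] rows 1.0
tip px [[282.9281 212.6356]] press px [[283.4284 199.3047]] rockers [[280.4648 208.0704]
 [310.4662 216.5587]
 [250.3074 199.5903]]
232 152
152 *********++++*****+****+*********++++++*******************+****+***********+*+*++++*******++++*****+
155 **+++++*+*++++*+****+++++++**++******+******+*********+****************+*+*****++**********+****+*++
158 *++*+++++*+++********+++*+***+*++***+*+*+*+*********************************************+*+*********
161 +++++******+++++***+*****+**++++++********+***************+**+***************+*++**+**++++++*******+
164 ++++++***********++**+*****++**++********+++****************++****************+++********+++*+**+***
167 ********+++******+++++
[... 1898 characters left out ...]
-----------::::::::::::::::+@@@@@@@%@=. .:=++++++++++. .:--=++++**++++
224 -----------------------------------------::::::::::::::::-#@@@@@@@*:..:=+++++++++-...:--=+****+*++**
227 -----------------------------------------:::::::::::::::::=**+++==:....:-=++++++-...:----=+*++++++**
230 -----------------------------------------:::::::::::::::::-++++++++---------:::....:---=****+*++++++
233 -----------------------------------------:::::::::::::::::-++---------------------------=******++++*
236 -----------------------------------------::::::::::::::::::=+---------------------------=*******+***
239 ----------------------------------------::::::::::::::::::-=*+--------------------------=****++*****
```

```bash
python3 drive.py '[[0,-0.003,0,-0.0014,0.0006,0.015,0],[0,-0.003,0,-0.0014,0.0006,0.03,0],[0,-0.003,0,-0.0014,0.0006,0.04,0],[0,-0.003,0,-0.0014,0.0006,0.04,0],[0,-0.003,0,-0.0014,0.0006,0.04,0],[0,-0.003,0,-0.0014,0.0006,0.04,0],[0,-0.003,0,-0.0014,0.0006,0.04,0],[0,-0.003,0,-0.0014,0.0006,0.04,0]]'; python3 - <<'E'
from h import *
go([.5719,.3745,.14],-.155)
E
```

```text
time_s: 18.4
tcp_pos: [0.5722, 0.3749, 0.1547]
tool_rot: [-3.14, -0.001, -0.153]
force: [0.5, -0.1, -1.3]
finger_gap: 0.133
gripper_force: 35.0
now [0.5722 0.3749 0.1547] [-3.1396 -0.0009 -0.1533] rot [-0.002  -0.0009  0.0018] d [-0.0003  0.0005  0.0147] rows 1.0
```

```bash
python3 drive.py '[[0,0,0,0,0.0005,0.006,0],[0,0,0,0,0.0005,0.009,0],[0,0,0,0,0.0005,0.011,0],[0,0,0,0,0.0005,0.0125,0],[0,0,0,0,0.0005,0.0135,0],[0,0,0,0,0.0005,0.0145,0],[0,0,0,0,0.0005,0.0145,0],[0,0,0,0,0.0005,0.0145,0]]'
```

```text
time_s: 19.07
tcp_pos: [0.5724, 0.3741, 0.1402]
tool_rot: [-3.14, -0.001, -0.153]
force: [2.0, -0.2, 4.5]
finger_gap: 0.135
gripper_force: 35.0
```

```bash
python3 drive.py '[[0,0,0,0,0,0.0005,0],[0,0,0,0,0,0.001,0],[0,0,0,0,0,0.0015,0],[0,0,0,0,0,0.0015,0],[0,0,0,0,0,0.0015,0]]'
```

```text
time_s: 19.48
tcp_pos: [0.5726, 0.3742, 0.1399]
tool_rot: [-3.14, -0.002, -0.153]
force: [1.2, -3.6, 9.7]
finger_gap: 0.132
gripper_force: 35.0
```

Hard stop reached (9.7 N, no more travel). Lift, and check the rockers numerically.

```bash
python3 drive.py '[[0,0,0,0,0,-0.01,0],[0,0,0,0,0,-0.035,0],[0,0,0,0,0,-0.07,0],[0,0,0,0,0,-0.075,0],[0,0,0,0,0,-0.075,0],[0,0,0,0,0,-0.075,0],[0,0,0,0,0,-0.075,0]]'; python3 - <<'E'
from h import *
w=look("wrist","w10"); v=w[0].max(2)
a,b=proj(w,[.5624,.379,.034])[0].astype(int)
for y in range(b-32,b+26,3): print(y,''.join(' .:-=+*#%@'[min(9,int(v[y,x])//26)] for x in range(a-50,a+50)))
go([.4468,.2579,.21],-.155)
E
```

```text
time_s: 20.07
tcp_pos: [0.5704, 0.3737, 0.2104]
tool_rot: [3.141, 0.004, -0.153]
force: [-0.2, 0.6, -0.6]
finger_gap: 0.136
gripper_force: 35.0
168 ****+*++****+++-===------------==++*********************+++*****************************+***********
171 ++++++*+++***+=*********++++==-------------=++++****************+**********************+************
174 *+++++++++*+=-+**=+++***************+++==-------------=++++*****+*****************++*++**+*+**+*****
177 *++*+**+****+=**+:.......:::-+****************++++===------------=++++*****++++*********++++++******
180 ++++*+++*+++=+**:..:*@@@@@#*+-.......:::-+++**************+++==-------------=++++******++++*********
183 ***+******+=+*+:...=%@@@@@@@@%-....:=--::.......::-=++*************+++++==-------------==++*********
186 **++++++++=+**=:..=%@@@@@@@@@=...:+%@%%%####+:...:-+-::....:::-++***************+++==----------+****
189 ++++***+=-=+*+:..:*@@@@@@@@@=....-#@@@@@@@@%-...:*@@@@@@@@@=.....:.....:::=+++*************+++===+**
192 ---=****+=+*+:..:*@@@@@@@@@+....:*@@@@@@@@@=.. .-#@@@@@@@@#:...-#@@@@@@#*=:.......:--=++*+*++***++**
195 -----=+
[... 560 characters left out ...]
.:+*****+------..-********+-. .:=+++++++++-...---=*****+*+
213 --------------------------------------------:::::::::::::::::=*****+=. .:=+*+++++++-...---=*****+***
216 ----------------------------------------------:::::::::::::::+@@@@#*:. .-+++++++++-...:--=**********
219 ----------------------------------------------:::::::::::::::-+*+++=::...::-=++++:...:--=*********+*
222 ---------------------------------------------=::::::::::::::::-=++-------------:::..:---=******+++++
225 ---------------------------------------------:::::::::::::::::-------------------------=*********++*
now [0.5703 0.3736 0.2101] [ 3.1404  0.0041 -0.1532] rot [0.0012 0.0041 0.0018] d [-0.1044  0.1332  0.0006] rows 5.0
```

Middle rocker now has the shading of the near-raised ones (1 and 4); 2 and 5 unchanged. Return the stylus.

```bash
python3 drive.py '[[0,0.002,0,-0.025,0.03,0,0],[0,0.004,0,-0.05,0.06,0,0],[0,0.004,0,-0.075,0.09,0,0],[0,0.004,0,-0.1,0.12,0,0],[0,0.004,0,-0.1044,0.133,0,0],[0,0.004,0,-0.1044,0.133,0,0],[0,0.004,0,-0.1044,0.133,0,0],[0,0.004,0,-0.1044,0.133,0,0]]'; python3 drive.py '[[0,0,0,0,0,0.01,0],[0,0,0,0,0,0.01,0],[0,0,0,0,0,0.01,0],[0,0,0,0,0,0.01,0]]'; python3 - <<'E'
from h import *
go([.4465,.2579,.185],-.155)
w=look("wrist","w11"); v=w[0].max(2)
P=ctrl.sense()["tcp_pos"]; print("tip px",proj(w,P-[0,0,.1097]),"stand px",proj(w,[.4468,.2579,.06]))
a,b=proj(w,P-[0,0,.1097])[0].astype(int); print(a-45)
for y in range(b-30,b+30,3): print(y,''.join(' .:-=+*#%@'[min(9,int(v[y,x])//26)] for x in range(a-45,a+45)))
E
```

```text
time_s: 20.78
tcp_pos: [0.4486, 0.259, 0.2122]
tool_rot: [-3.14, -0.003, -0.153]
force: [-0.4, -0.8, -0.6]
finger_gap: 0.139
gripper_force: 35.0
time_s: 21.12
tcp_pos: [0.4481, 0.2588, 0.2018]
tool_rot: [-3.141, -0.002, -0.153]
force: [0.7, 0.2, -0.4]
finger_gap: 0.133
gripper_force: 35.0
now [0.4481 0.2588 0.2018] [-3.1412 -0.0023 -0.1529] rot [-0.0004 -0.0023  0.0021] d [-0.0015  0.0012  0.0168] rows 1.0
tip px [[282.8271 212.3964]] stand px [[283.909  203.3969]]
237
182 +****+*++***+*+-----+##########################################%%#########*++++++*+++++***
185 ++++++++**++++*+----+#############%#########################%%%#########%#********+*+**+++
188 ++++++****++++++=---+#####################################%%##########%%%#**+*+*******++++
191 +*+*********+++-----+########%##########################%%##########%%%%%#*++*+++****+++++
194 ++++++++++=---------+################******++*++++++++++++#######%%%%%#%%#=-----=++***+***
197 +=---=+++++----------=+#####*===+###**+=++*+=------==--=+*#####%%%%%%%%%%*-------=*****+++
200 ---------------------================---------------
[... 573 characters left out ...]
================-----------=+******
221 ---------------------===============-::::::::::::::::=====+++=========----------=*******++
224 ---------------------===============-:::::::::::::::-*%%##########*=----=--------=+**+++++
227 ---------------------==============-:::::::::::::::::+############**==-=---------=++++****
230 ------------------------------------:::::::::::::::::-+--------------------------=+++++++*
233 ------------------------------------:::::::::::::::::-+-------------------------=+*+******
236 -----------------------------------:::::::::::::::::::--------------------------=++++*****
239 -----------------------------------:::::::::::::::::::---------------------------=+++***++
```

```bash
python3 drive.py '[[0,-0.002,0,-0.0008,0.0007,0.01,0],[0,-0.002,0,-0.0008,0.0007,0.02,0],[0,-0.002,0,-0.0008,0.0007,0.027,0],[0,-0.002,0,-0.0008,0.0007,0.034,0],[0,-0.002,0,-0.0008,0.0007,0.042,0],[0,-0.002,0,-0.0008,0.0007,0.05,0],[0,-0.002,0,-0.0008,0.0007,0.05,0],[0,-0.002,0,-0.0008,0.0007,0.05,0]]'
```

```text
time_s: 21.83
tcp_pos: [0.447, 0.2579, 0.1518]
tool_rot: [-3.141, -0.0, -0.153]
force: [0.4, -0.0, 0.1]
finger_gap: 0.137
gripper_force: 35.0
```

Free so far; go on down 36 mm and settle.

```bash
python3 drive.py '[[0,0,0,0,0,0.01,0],[0,0,0,0,0,0.02,0],[0,0,0,0,0,0.03,0],[0,0,0,0,0,0.034,0],[0,0,0,0,0,0.036,0],[0,0,0,0,0,0.036,0],[0,0,0,0,0,0.036,0]]'
```

```text
time_s: 22.42
tcp_pos: [0.4478, 0.2581, 0.1166]
tool_rot: [-3.14, -0.002, -0.153]
force: [-0.4, 0.1, -1.0]
finger_gap: 0.131
gripper_force: 35.0
```

```bash
python3 drive.py '[[0,0,0,0,0,0.001,0],[0,0,0,0,0,0.002,0],[0,0,0,0,0,0.002,0],[0,0,0,0,0,0.002,0.1],[0,0,0,0,0,0.002,0.2],[0,0,0,0,0,0.002,0.4],[0,0,0,0,0,0.002,0.5],[0,0,0,0,0,0.002,0.5]]' 10; python3 drive.py '[[0,0,0,0,0,0,0.6],[0,0,0,0,0,-0.02,0.6],[0,0,0,0,0,-0.05,0.6],[0,0,0,0,0,-0.09,0.6],[0,0,0,0,0,-0.13,0.6],[0,0,0,0,0,-0.13,0.6],[0,0,0,0,0,-0.13,0.6],[0,0,0,0,0,-0.13,0.6]]'
```

```text
time_s: 23.08
tcp_pos: [0.4476, 0.2581, 0.1147]
tool_rot: [-3.14, -0.002, -0.153]
force: [-0.2, -0.3, 0.3]
finger_gap: 0.344
gripper_force: 0.0
time_s: 23.75
tcp_pos: [0.4472, 0.2579, 0.2443]
tool_rot: [-3.141, -0.002, -0.153]
force: [-0.2, -0.5, -0.3]
finger_gap: 0.595
gripper_force: 0.0
```

```bash
python3 drive.py '[[0,0,0,-0.03,0,0,0.6],[0,0,0,-0.06,0,0,0.6],[0,0,0,-0.08,0,0,0.6],[0,0,0,-0.08,0,0,0.6],[0,0,0,-0.08,0,0,0.6]]'; python3 - <<'E'
from h import *
w=look("wrist","w12"); s=look("side","s5"); s1=load("s1"); t=look("top","t3"); t1=load("t1")
print("top px stylus expected",proj(w,[.4468,.2579,.155]),"hole",proj(w,[.4468,.2579,.06]))
a,b=proj(w,[.4468,.2579,.09])[0].astype(int); v=w[0].max(2); print(a-45)
for y in range(max(0,b-45),b+45,4): print(y,''.join(' .:-=+*#%@'[min(9,int(v[y,x])//26)] for x in range(a-45,a+45)))
for nm,c,c0 in(("side",s,s1),("top",t,t1)):
    for n,X,h in(("stylus",[.4468,.2579,.10],26),("can",[.372,-.068,.08],24),("bottle",[.687,-.2235,.1],24),("tape",[.69,.26,.012],24),("kl",[.574,-.3915,.03],16),("bank",[.562,.379,.03],16)):
        x,y=proj(c,X)[0].astype(int); d=np.abs(c[0][y-h:y+h,x-h:x+h].astype(int)-c0[0][y-h:y+h,x-h:x+h]).max(2); print(nm,n,(d>40).sum(),"of",d.size)
E
```

```text
time_s: 24.17
tcp_pos: [0.367, 0.27, 0.2427]
tool_rot: [3.141, 0.0, -0.152]
force: [-0.1, 0.2, -0.3]
finger_gap: 0.6
gripper_force: 0.0
top px stylus expected [[282.7707 113.6088]] hole [[282.4096 112.8674]]
237
68 ++++++++++++++++++++++++++++++++++++++++++++++++++++++++++++++++++++++++++++++++++++++++++
72 ++++++++++++++++++++++++++++++++++++++++++++++++++++++++++++++++++++++++++++++++++++++++++
76 ++++++++++++++++++++++++++++++++++++++++++++++++++++++++++++++++++++++++++++++++++++++++++
80 ++++++++++++++++++++++++++++++++++++++++++++++++++++++++++++++++++++++++++++++++++++++++++
84 ++++++++++++++++++++++++++++++++++++++++++++++++++++++++++++++++++++++++++++++++++++++++++
88 +++++++++++++++++++*#####**###############*############################*++++++++++++++++++
92 ++++++++++++++++++++*##*###############################################*++++++++++++++++++
96 ++++++++++++++++++=-+*#############*###################################*++++++++++++++++++
100 ++++++++++++++++----+############**####################################*++++++++++++++++++
104 +++++++++++++++---:-*#########*###*==
[... 829 characters left out ...]
+++++-------------------------------------------=++++++++++++++++++++++++++++++
144 ++++++++++++++++++++++++++++++++++++++++++++++++++++++++++++++++++++++++++++++++++++++++++
148 ++++++++++++++++++++++++++++++++++++++++++++++++++++++++++++++++++++++++++++++++++++++++++
152 +++++++++++++++++++++++++++++++++++++++++++++*++++++++++++++++++++++++++++++++++++++++++++
156 ++++++++++++++++++++++++++++++++++++++++++++++++++++++++++++++++++++++++++++++++++++++++++
side stylus 64 of 2704
side can 0 of 2304
side bottle 0 of 2304
side tape 0 of 2304
side kl 0 of 1024
side bank 27 of 1024
top stylus 416 of 2704
top can 0 of 2304
top bottle 0 of 2304
top tape 0 of 2304
top kl 0 of 1024
top bank 24 of 1024
```

Stylus stands upright in its hole (top concentric with it), bystanders unchanged. Hand in.

```bash
python3 -c "
from plant import ctrl
print(ctrl.close_job())"
```

```text
the job is handed in; nothing more can be done
None
```

I handed the job in at about 24 s; no verdict came back. By my own checks, the short key is home and turned crosswise, the middle rocker is flipped, the stylus is upright in its stand, and the long key, bottle, can and tape roll are undisturbed.

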